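# Turn the soapstone blank to its marked face

## Task

Three short hexagonal soapstone blanks lie on the plywood carving board; two already have their red-painted face on top. Roll the third one over by one flat, so that its red face is on top too, and leave it lying still on the board. Keep it low over the board all the while, and leave the other two blanks as they are.

Things in the scene. Friction and masses are not known exactly. Their poses are not given: they have to be found in the camera images.
- blank: The blank to be rolled: pale green soapstone hexagonal prism, 60 mm long, 50 mm across flats, about 0.35 kg, lying on a long flat on the board. Origin at its centre, 25 mm above the board's top; x along its length (flat end faces at +-30 mm, to pinch it by). Any yaw. The red flat starts as one of the two upper sloping flats; its outward normal is (0, 0.866, 0.5) in this frame.
- blank_mark (a point): Centre of the red-painted flat of that blank (red patch 52 x 22 mm), 25 mm from its centre. z is the outward normal of the flat (60 degrees from vertical at the start, straight up when done), x runs along the blank's length.
- ready_a: A blank that is already right: pale green soapstone hexagonal prism, 60 mm long, 50 mm across flats, about 0.35 kg, lying on a long flat on the board, red flat on top. Origin at its centre, x along its length. To be left alone.
- ready_b: Another blank that is already right: pale green soapstone hexagonal prism, 60 mm long, 50 mm across flats, about 0.35 kg, lying on a long flat on the board, red flat on top. Origin at its centre, x along its length. To be left alone.
- board: Carving board of plywood, fixed to the table, 240 mm (its x) by 480 mm (its y) by 18 mm thick, with a thin maroon line across it near either end. Origin at the centre of its underside, on the table (z = 0); top at 18 mm. The three blanks lie in a row along its y, about 150 mm apart.
Not all that is in view belongs to the job. Leave any black look-alike of the blank alone.

How it is judged:
At the end, for the whole second after the job is handed in: The blank lies at rest on the carving board (its centre over the board and within 6 mm of 25 mm above the board's top) with its red flat facing up within 10 degrees; the other two blanks are within 20 mm of where they were, red flats still up within 10 degrees (angle between each of blank_mark, ready_a, ready_b's own z axis and vertical below 0.17 rad and height (world z) of blank between 0.037 and 0.049 m and x of blank in the frame of board between -0.12 and 0.12 m and y of blank in the frame of board between -0.24 and 0.24 m and linear speed of blank below 0.02 m/s and angular speed of blank below 0.1 rad/s and distance of each of ready_a, ready_b from where it was at the start of the episode below 0.02 m); the robot touches nothing.
It fails at once if the blank is lifted high: its centre more than 80 mm above where it lay (height (world z) of blank above 0.123 m).
It fails at once if one of the other two blanks is shifted by more than 20 mm or rolled (distance of any of ready_a, ready_b from where it was at the start of the episode above 0.02 m or angle between any of ready_a, ready_b's own z axis and vertical above 0.4 rad).
It also fails if it takes over 32 s, if anything falls off the work surface, if the arm or the gripper's body presses on something with over 40 N, if the wrist force passes 120 N, or if a joint passes its speed limit or range.

## Robot

A 6-joint arm with a two-finger parallel gripper is mounted at the origin on the work surface. World frame = base frame: x ahead of the robot, y to its left, z up, the work surface at z = 0. Lengths are in m, angles in rad, forces in N, time in s.
With the tool pointing down it reaches from about 0.375 to 0.9 m from the base axis. Payload 3.1 kg.
Tool frame: the origin (TCP) lies between the finger pads; the fingertips stand 11 mm ahead of it and the grasp point (between the pads) lies 8 mm behind it; z points along the fingers, y is the line along which they close (so a half turn about z gives the same grasp; the last joint's range is limited). The gripper opens to 87 mm and grips with 3 to 60 N. Pads are 19 mm wide; open, the fingers measure 117 mm over their backs; the gripper's body (75 mm by 190 mm) begins 51 mm behind the grasp point.
Start: joints at [0.935, 0.527, 1.433, -0, 1.181, -0.178], TCP at [0.276, 0.561, 0.234] pointing down, gripper open.
Joint ranges: [-3.08, 3.08], [-0.75, 2.2], [0.22, 2.44], [-1.43, 4.57], [0, 2.65], [-2.85, 2.85]. Speed limits (rad/s): [2.79, 2.79, 3.14, 3.14, 3.14, 3.14].

## Interface

Orientations are given as a unit quaternion [x, y, z, w].
In Python, from rig import robot gives the robot as it stands.
- The arm moves only by the tool move_arm, never from a script. Its argument "moves" is text: rows parted by semicolons, each of 7 numbers parted by spaces: the shift along the tool's x, y, z in units of 100 mm (1.0 is 100 mm), then the turn, a rotation vector about the tool's x, y, z in units of 90 degrees (1.0 is 90 degrees), then the opening, from 0 (shut) to 1 (fully open). A call has 1 to 12 rows; each row is the pose to reach, as a shift and turn from the pose commanded when the call began, along the tool's axes at that moment; what a row does not reach only later rows make up. A row lasts 1/10 s, in which the tool goes at most 50 mm and 8.59 degrees, less where a joint would pass 70% of its speed; a pose out of reach is approached as far as the arm can. A call with a number of a shift or a turn outside -1 to 1 is refused whole. A call with a gripper value outside its range is refused whole. The fingers move at their own pace and stop on an object; "squeeze" is the grip in N (left out, the last holds). Time passes only in rows, so rows that repeat a pose let the fingers close. It gives the time, the measured TCP pose, the force, the opening and the grip force at its end, in the units of the state.
- robot.get_obs(): the state, without advancing time (a new reading comes with each control period).
- robot.camera(name): name is "side" or "top" or "wrist"; returns a dict with "image" (420x560x3 uint8, red, green, blue), "intrinsics" (3x3 intrinsics, pixels), "extrinsics" (4x4, takes a point from world to camera coordinates). Camera axes: x right, y up, looking along -z (the intrinsics and any distortion apply to the point x, -y, -z); pixel columns grow to the right and rows downward; lengths in m; the calibration is good to about 2 mm. A picture is of the moment at which its call begins. There is no depth.
- robot.hand_in(): hands the job in; it is judged then, once.
The state is a dict: "time": time; "q": joint angles; "joint_velocities": joint speeds; "joint_torque": joint torques, N m; "position": TCP position; "tool_rot": TCP orientation; "ft_force": force on the tool from outside, world axes, zero at the start; "moment": the same for the moment, N m; "grip_width": finger opening in m; "grip_force": force on a finger pad.
Only numpy, scipy, OpenCV 4.12 (cv2) and the standard library are available. Lean on these libraries where they do the work, as an engineer would, in place of code of your own. Each camera call takes 0.05 s, during which the arm holds its last target. There are 200 camera calls.

## Working session

There is one attempt and no reset: what is moved stays moved. The work goes in short steps, Python scripts to look and compute and a tool call to move; the robot and the scene stay as the last step left them, time stands still between calls to the robot, and variables do not carry over. Pictures are saved under pics/ and viewed, at most 10 in all, crops included, and the job is handed in when it is done.

Besides the shell and the picture viewer there is one more tool, called after "Call:" as name(argument=value, ...) on one line, values as JSON. move_arm: Moves the arm, as the interface text tells. Shifts and turns lie within -1 to 1; 1 stands for 100 mm of shift or 90 degrees of turn. Its arguments: {"type":"object","properties":{"moves":{"type":"string"},"squeeze":{"type":"number"}},"required":["moves"]}

```bash
mkdir -p pics
python3 - <<'E'
from rig import robot
import cv2,numpy as np,pickle
d={n:robot.camera(n) for n in("top","side")}
pickle.dump(d,open("v0.pkl","wb"))
for n in d:
    cv2.imwrite(f"pics/{n}0.png",d[n]["image"][...,::-1]); print(n,d[n]["intrinsics"],d[n]["extrinsics"])
o=robot.get_obs();print(o)
E
```

```text
top [[423.65207672   0.         282.25485899]
 [  0.         423.65207672 204.28990194]
 [  0.           0.           1.        ]] [[ 0.02876455 -0.99951444  0.01197891  0.05317178]
 [ 0.98716256  0.03028854  0.15682053 -0.48119726]
 [-0.15710721  0.00731426  0.98755447 -0.8361042 ]
 [ 0.          0.          0.          1.        ]]
side [[417.01852941   0.         283.13688233]
 [  0.         417.01852941 200.52896676]
 [  0.           0.           1.        ]] [[ 0.90483594 -0.42567509  0.00852274 -0.42208508]
 [ 0.31254786  0.67769388  0.66561614 -0.25735973]
 [-0.28911202 -0.59960964  0.74624562 -0.55330998]
 [ 0.          0.          0.          1.        ]]
{'time': 0.1, 'q': array([ 9.35480065e-01,  5.28367425e-01,  1.43376404e+00,  7.53077534e-06,
        1.18139348e+00, -1.78497073e-01]), 'joint_velocities': array([ 0.00052892, -0.00185115, -0.00302687,  0.0002979 ,  0.00042581,
        0.00169043]), 'joint_torque': array([ 3.22654132e-04, -4.40979373e+01, -1.77154112e+01,  6.35299576e-02,
        5.33458369e-02, -3.31022829e-05]), 'position': array([0.27527475, 0.56041173, 0.23267623]), 'tool_rot': array([ 2.26430001e-01,  9.74026961e-01, -8.85882050e-04, -3.85570067e-04]), 'ft_force': array([ 0.0008807 ,  0.05700709, -0.03844785]), 'moment': array([ 0.00771106, -0.03426984,  0.04448206]), 'grip_force': 0.0, 'grip_width': 0.08651054507744256}
```

View pics/top0.png

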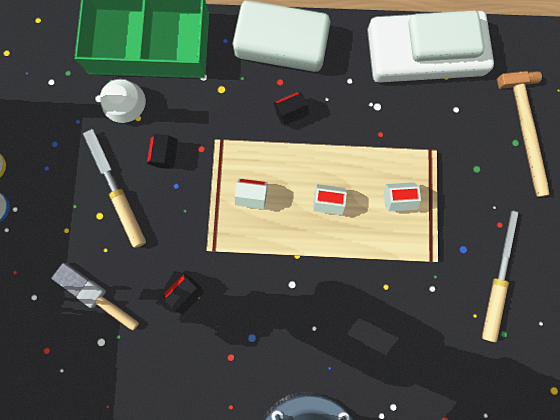

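View pics/side0.png

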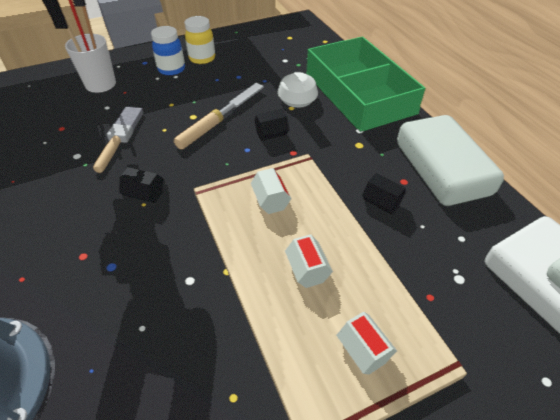

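The target is the left blank in the top view (251,193), with its red strip on the far (+x) side. The ready blanks are at (330,199) and (404,196). Black decoys lie off the board.

```bash
cat > h.py <<'E'
import cv2,numpy as np
from scipy.spatial.transform import Rotation as R
def ray(c,uv,z):
    K,T=c["intrinsics"],c["extrinsics"]; uv=np.atleast_2d(uv).astype(float)
    p=np.c_[(uv-K[:2,2])/[K[0,0],K[1,1]],np.ones(len(uv))]*[1,-1,-1]
    d=p@T[:3,:3]; o=-T[:3,:3].T@T[:3,3]
    return o+d*((z-o[2])/d[:,2])[:,None]
def red(c):
    hsv=cv2.cvtColor(c["image"],cv2.COLOR_RGB2HSV)
    m=cv2.inRange(hsv,(0,150,120),(8,255,255))|cv2.inRange(hsv,(172,150,120),(180,255,255))
    return m
def blobs(m,amin=30):
    n,l,s,ce=cv2.connectedComponentsWithStats(m)
    out=[]
    for i in range(1,n):
        if s[i,4]>=amin:
            pts=np.argwhere(l==i)[:,::-1]; out.append((s[i,4],ce[i],pts))
    return out
def line(c,pts,z):
    P=ray(c,pts,z)[:,:2]; m=P.mean(0); w,v=np.linalg.eigh(np.cov((P-m).T)); d=v[:,1]
    return m,np.degrees(np.arctan2(d[1],d[0]))%180
E
python3 - <<'E'
import pickle;from h import *
d=pickle.load(open("v0.pkl","rb"));c=d["top"]
for a,ce,p in blobs(red(c)):
    if 160<ce[1]<240 and 220<ce[0]<430: print(a,ce,p.min(0),p.max(0),line(c,p,.0555),line(c,p,.068))
# board corners
hsv=cv2.cvtColor(c["image"],cv2.COLOR_RGB2HSV)
print(ray(c,[[217,140],[437,151],[437,261],[208,250]],.018))
o=R.from_quat([2.26430001e-01,9.74026961e-01,-8.85882050e-04,-3.85570067e-04]).as_matrix();print(o.round(3))
E
```

```text
73 [251.95890411 181.39726027] [240 179] [264 184] (array([0.52183544, 0.13057849]), np.float64(84.11233138624728)) (array([0.51917719, 0.12973913]), np.float64(84.11233138624726))
250 [404.548 193.98 ] [392 189] [417 199] (array([ 0.50543552, -0.18055201]), np.float64(94.830680433323)) (array([ 0.50301986, -0.17678898]), np.float64(94.83068043332301))
255 [330.29411765 196.78431373] [318 191] [343 203] (array([ 0.49496761, -0.02937434]), np.float64(84.03871015926067)) (array([ 0.4927068 , -0.02784759]), np.float64(84.03871015926067))
[[ 0.61858777  0.21206071  0.018     ]
 [ 0.60940853 -0.26379383  0.018     ]
 [ 0.3733075  -0.25701494  0.018     ]
 [ 0.38207347  0.21815587  0.018     ]]
[[-0.897  0.441 -0.001]
 [ 0.441  0.897 -0.002]
 [ 0.    -0.002 -1.   ]]
```

Call:
move_arm(moves="-0.33 -0.24 0 0 0 0 1;-0.66 -0.48 0 0 0 0 1;-0.98 -0.71 0 0 0 0 1")

```text
time: 0.4
position: [0.3322, 0.4526, 0.233]
tool_rot: [0.226, 0.974, -0.001, -0.0]
ft_force: [0.9, 0.0, 0.9]
grip_width: 0.0871
grip_force: 0.0
```

Call:
move_arm(moves="-0.33 -0.24 0 0 0 0 1;-0.66 -0.48 0 0 0 0 1;-0.98 -0.71 0 0 0 0 1")

```text
time: 0.7
position: [0.3892, 0.3453, 0.2332]
tool_rot: [0.226, 0.974, -0.0, -0.0]
ft_force: [0.5, 1.0, -0.5]
grip_width: 0.0867
grip_force: 0.0
```

Call:
move_arm(moves="-0.33 -0.24 0 0 0 0 1;-0.66 -0.48 0 0 0 0 1;-0.98 -0.71 0 0 0 0 1")

```text
time: 1.0
position: [0.4458, 0.2384, 0.2333]
tool_rot: [0.226, 0.974, -0.0, -0.0]
ft_force: [0.7, 0.2, 0.8]
grip_width: 0.0871
grip_force: 0.0
```

Call:
move_arm(moves="-0.33 -0.24 0 0 0 -0.08 1;-0.66 -0.48 0.1 0 0 -0.16 1;-0.96 -0.71 0.2 0 0 -0.226 1;-0.96 -0.71 0.2 0 0 -0.226 1;-0.96 -0.71 0.2 0 0 -0.226 1;-0.96 -0.71 0.2 0 0 -0.226 1")

```text
time: 1.6
position: [0.4996, 0.1347, 0.2135]
tool_rot: [0.051, 0.999, 0.0, -0.0]
ft_force: [0.2, 0.3, 0.1]
grip_width: 0.0869
grip_force: 0.0
```

Run:
```python
from rig import robot
from h import *
import pickle
c=robot.camera("wrist");o=robot.get_obs();pickle.dump((c,o),open("w1.pkl","wb"))
cv2.imwrite("pics/w1.png",c["image"][...,::-1])
print(o["time"],o["q"],o["position"],R.from_quat(o["tool_rot"]).as_matrix().round(3))
for a,ce,p in blobs(red(c)): print(a,ce,p.min(0),p.max(0),line(c,p,.0555),line(c,p,.068))
```

```text
1.65 [ 4.76359864e-02  4.10861536e-01  1.72144925e+00  3.77397888e-04
  1.00973664e+00 -1.42241902e+00] [0.49964903 0.13503955 0.21365505] [[-0.995  0.101 -0.   ]
 [ 0.101  0.995  0.   ]
 [ 0.     0.    -1.   ]]
1447 [ 87.47131997 207.44851417] [ 56 196] [119 219] (array([ 0.49727464, -0.03467056]), np.float64(84.2121970170219)) (array([ 0.49420142, -0.02747   ]), np.float64(84.21219701702188))
275 [275.88363636 217.04727273] [247 215] [304 219] (array([0.52316117, 0.13081009]), np.float64(84.5568760262382)) (array([0.51903567, 0.13128387]), np.float64(84.5568760262382))
```

View pics/w1.png

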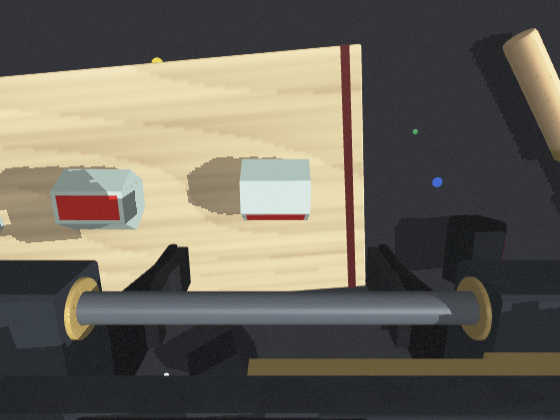

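The wrist view shows the target's bright top flat at about (240–310, 180–214), with the red sliver below it.

Run:
```python
from h import *
import pickle
c,o=pickle.load(open("w1.pkl","rb"))
g=c["image"][150:225,230:320].min(2)
m=np.zeros((420,560),np.uint8); m[150:225,230:320]=(g>205)*255
for a,ce,p in blobs(m,200):
    P=ray(c,cv2.boxPoints(cv2.minAreaRect(p.astype(np.float32))),.068)[:,:2]
    print(a,ce,p.min(0),p.max(0),P.round(4).tolist(),P.mean(0),line(c,p,.068))
    r=R.from_quat(o["tool_rot"]).as_matrix(); print(r.T@(np.r_[P.mean(0),0.046]-o["position"]))
```

```text
2252 [275.06172291 196.40852575] [240 181] [310 213] [[0.4845, 0.1048], [0.4904, 0.1628], [0.5184, 0.1607], [0.5123, 0.1011]] [0.5014012  0.13235671] (array([0.50077008, 0.13247402]), np.float64(84.10240615533256))
[-0.00209694 -0.00253432  0.16765341]
```

Call:
move_arm(moves="0 0 0.2 0 0.09 0 1;0.01 -0.01 0.4 0 0.18 0 1;0.02 -0.02 0.65 0 0.27 0 1;0.025 -0.025 0.9 0 0.333 0 1;0.025 -0.025 0.9 0 0.333 0 1;0.025 -0.025 0.9 0 0.333 0 1;0.025 -0.025 0.9 0 0.333 0 1")

```text
time: 2.35
position: [0.4974, 0.1327, 0.1257]
tool_rot: [0.048, 0.965, 0.013, -0.257]
ft_force: [-0.2, 0.8, -0.7]
grip_width: 0.0867
grip_force: 0.0
```

Run:
```python
from rig import robot
from h import *
o=robot.get_obs()
r=R.from_quat(o["tool_rot"]).as_matrix(); print(o["time"],o["q"],o["position"],r.round(3))
t=np.array([.501,.1325,.046])+.008*r[:,2]
print("to go",(r.T@(t-o["position"])*10).round(3))
```

```text
2.35 [ 0.01078968  0.74394489  1.46730655  0.05576171  1.4474473  -1.48121471] [0.49738075 0.1326607  0.12570161] [[-0.864  0.1   -0.494]
 [ 0.087  0.995  0.05 ]
 [ 0.497  0.    -0.868]]
to go [-0.427  0.002  0.754]
```

Call:
move_arm(moves="-0.12 0 0.21 0 0 0 1;-0.24 0 0.42 0 0 0 1;-0.34 0 0.6 0 0 0 1;-0.42 0 0.74 0 0 0 1;-0.42 0 0.74 0 0 0 1;-0.42 0 0.74 0 0 0 1")

```text
time: 2.95
position: [0.4975, 0.1321, 0.04]
tool_rot: [0.049, 0.965, 0.013, -0.257]
ft_force: [-0.0, -0.2, 0.2]
grip_width: 0.087
grip_force: 0.0
```

Run:
```python
from rig import robot
from h import *
o=robot.get_obs()
r=R.from_quat(o["tool_rot"]).as_matrix(); print(o["position"],o["ft_force"],o["position"]-.008*r[:,2])
a=robot.camera("side")["image"][100:320,180:400];b=robot.camera("wrist")["image"]
cv2.imwrite("pics/g.png",np.hstack([cv2.resize(a,(400,400)),cv2.resize(b,(400,400))])[...,::-1])
```

```text
[0.49749443 0.13206618 0.03995742] [-0.01410347 -0.23659555  0.21297347] [0.50145573 0.13166163 0.04689604]
```

View pics/g.png

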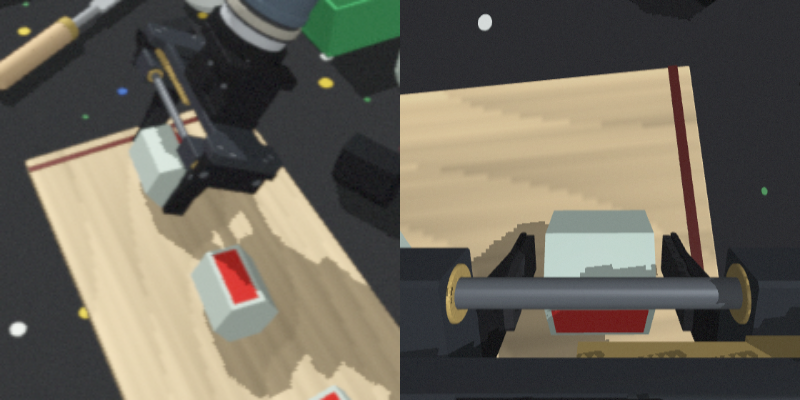

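The fingers straddle the blank's ends with even gaps, so I close the gripper.

Call:
move_arm(moves="0 0 0 0 0 0 0.55;0 0 0 0 0 0 0.55;0 0 0 0 0 0 0.55;0 0 0 0 0 0 0.55;0 0 0 0 0 0 0.55;0 0 0 0 0 0 0.55;0 0 0 0 0 0 0.55;0 0 0 0 0 0 0.55", squeeze=45)

```text
time: 3.85
position: [0.4972, 0.1321, 0.0385]
tool_rot: [0.049, 0.965, 0.013, -0.258]
ft_force: [0.0, 1.4, 0.4]
grip_width: 0.0594
grip_force: 45.0
```

Call:
move_arm(moves="0.05 0 -0.08 0 0 0 0.55;0.09 0 -0.156 0 0 0 0.55;0.08 0 -0.156 0 -0.085 0 0.55;0.07 0 -0.16 0 -0.17 0 0.55;0.06 0 -0.16 0 -0.255 0 0.55;0.05 0 -0.17 0 -0.34 0 0.55;0.04 0 -0.17 0 -0.425 0 0.55;0.03 0 -0.18 0 -0.51 0 0.55;0.02 0 -0.19 0 -0.595 0 0.55;0.02 0 -0.196 0 -0.667 0 0.55;0.02 0 -0.196 0 -0.667 0 0.55;0.02 0 -0.196 0 -0.667 0 0.55")

```text
time: 5.05
position: [0.5183, 0.1275, 0.0748]
tool_rot: [0.054, 0.978, -0.03, 0.2]
ft_force: [0.3, -0.4, -3.2]
grip_width: 0.0601
grip_force: 45.0
```

Run:
```python
from rig import robot
from h import *
o=robot.get_obs()
r=R.from_quat(o["tool_rot"]).as_matrix(); print(o["q"],o["position"],o["ft_force"],o["position"]-.008*r[:,2],r.round(3))
a=robot.camera("side")["image"][100:320,180:400];b=robot.camera("wrist")["image"]
cv2.imwrite("pics/g2.png",np.hstack([cv2.resize(a,(400,400)),cv2.resize(b,(400,400))])[...,::-1])
```

```text
[ 0.09754371  0.63536412  2.05568582 -1.10544795  0.1319413  -0.28346567] [0.51832559 0.12746542 0.07481351] [ 0.25335708 -0.35598807 -3.15484158] [0.51522018 0.12810659 0.08215826] [[-0.914  0.118  0.388]
 [ 0.094  0.992 -0.08 ]
 [-0.395 -0.037 -0.918]]
```

View pics/g2.png

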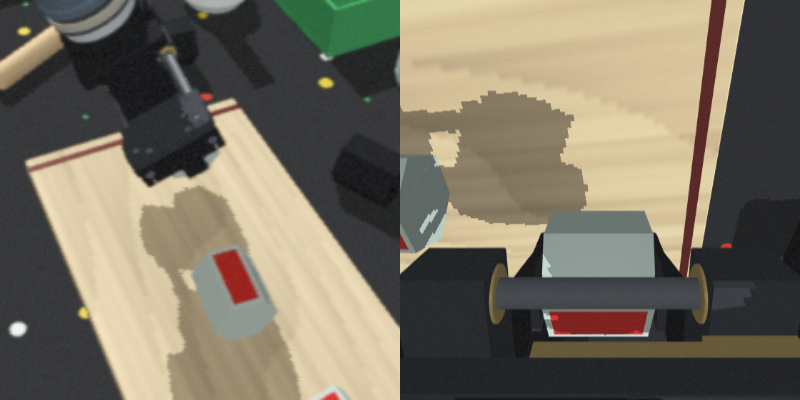

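The roll stopped short: tilt reached about 23° of 30°, with joint 5 near its limit because the blank is too close to the base. I'll carry the blank outward, still low over the board, and finish there.

Call:
move_arm(moves="-0.18 0.02 0.08 0 0 0 0.55;-0.36 0.05 0.16 0 0 0 0.55;-0.55 0.07 0.23 0 0 0 0.55;-0.55 0.07 0.23 0 0 0 0.55;-0.55 0.07 0.23 0 0 0 0.55")

```text
time: 5.65
position: [0.5778, 0.1276, 0.0744]
tool_rot: [0.055, 0.978, -0.029, 0.199]
ft_force: [-0.6, -0.0, -3.9]
grip_width: 0.0599
grip_force: 45.0
```

```bash
cat > st.py <<'E'
from rig import robot
from h import *
o=robot.get_obs()
r=R.from_quat(o["tool_rot"]).as_matrix(); print(o["time"],o["q"].round(3),o["ft_force"],"grasp",o["position"]-.008*r[:,2]);print(r.round(3))
ya=np.radians(84.2); y=np.array([np.cos(ya),np.sin(ya),0]); h=np.array([y[1],-y[0],0]) # +x-ish
z=np.sin(np.pi/6)*h-np.cos(np.pi/6)*np.array([0,0,1.])
T=np.c_[np.cross(y,z),y,z]
print("turn",(R.from_matrix(r.T@T).as_rotvec()/(np.pi/2)).round(3),"up10mm",(r.T@[0,0,.1]).round(3))
import sys
if len(sys.argv)>1:
    t=np.array(eval(sys.argv[1]))+.008*T[:,2]; print("shift",(r.T@(t-o["position"])*10).round(3))
E
python3 st.py .56,.1325,.07
```

```text
5.65 [ 0.085  0.664  1.914 -0.574  0.206 -0.833] [-0.57297254 -0.0104319  -3.85200671] grasp [0.57471262 0.12824288 0.08179503]
[[-0.915  0.118  0.386]
 [ 0.095  0.992 -0.079]
 [-0.392 -0.035 -0.919]]
turn [-0.025 -0.077  0.   ] up10mm [-0.039 -0.004 -0.092]
shift [0.175 0.032 0.048]
```

Call:
move_arm(moves="0.03 0 0.08 0 0 0 0.55;0.06 0.01 0.15 0 0 0 0.55;0.1 0.01 0.23 0 0 0 0.55;0.1 0.01 0.23 0 0 0 0.55;0.1 0.01 0.23 0 0 0 0.55")

```text
time: 6.15
position: [0.5772, 0.1282, 0.0494]
tool_rot: [0.054, 0.978, -0.029, 0.199]
ft_force: [0.5, -0.1, -3.8]
grip_width: 0.0597
grip_force: 45.0
```

```bash
python3 st.py .56,.1325,.048
```

```text
6.15 [ 0.086  0.715  1.922 -0.775  0.159 -0.628] [ 0.47932321 -0.13737021 -3.7865507 ] grasp [0.57413169 0.12887251 0.05672999]
[[-0.915  0.117  0.386]
 [ 0.094  0.992 -0.078]
 [-0.392 -0.035 -0.919]]
turn [-0.025 -0.077  0.001] up10mm [-0.039 -0.004 -0.092]
shift [0.157 0.026 0.022]
```

Call:
move_arm(moves="0.015 0 0.035 0 0 0 0.55;0.03 0 0.07 0 0 0 0.55;0.03 0 0.07 0 0 0 0.55;0.03 0 0.07 0 0 0 0.55")

```text
time: 6.55
position: [0.5785, 0.1282, 0.0425]
tool_rot: [0.054, 0.978, -0.029, 0.2]
ft_force: [-0.3, 0.3, -4.2]
grip_width: 0.0601
grip_force: 45.0
```

Call:
move_arm(moves="0.004 0 0.01 0 0 0 0.55;0.008 0 0.02 0 0 0 0.55;0.01 0 0.024 0 0 0 0.55;0.01 0 0.024 0 0 0 0.55")

```text
time: 6.95
position: [0.5787, 0.1281, 0.0396]
tool_rot: [0.054, 0.978, -0.029, 0.2]
ft_force: [1.3, -0.1, -4.1]
grip_width: 0.0596
grip_force: 45.0
```

```bash
python3 st.py
python3 - <<'E'
from rig import robot
from h import *
a=robot.camera("side")["image"][80:300,200:420];b=robot.camera("wrist")["image"]
cv2.imwrite("pics/g3.png",np.hstack([cv2.resize(a,(400,400)),cv2.resize(b,(400,400))])[...,::-1])
E
```

```text
6.95 [ 0.085  0.736  1.923 -0.891  0.142 -0.512] [ 1.32948034 -0.07964985 -4.13917962] grasp [0.57557007 0.12869502 0.04689834]
[[-0.914  0.117  0.388]
 [ 0.094  0.993 -0.078]
 [-0.394 -0.034 -0.918]]
turn [-0.024 -0.075  0.   ] up10mm [-0.039 -0.003 -0.092]
```

View pics/g3.png

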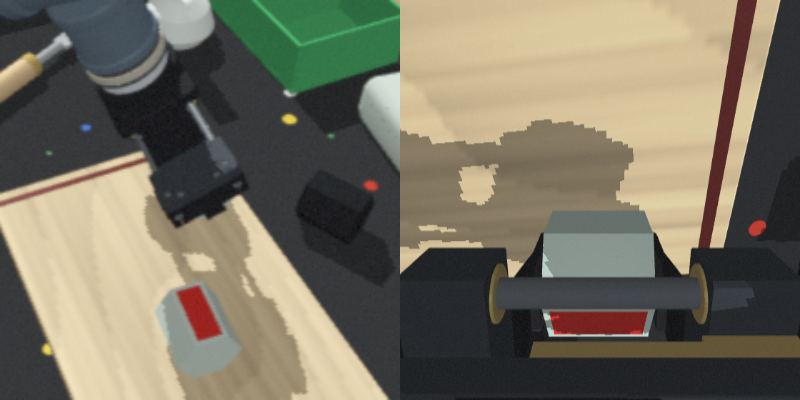

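Call:
move_arm(moves="0.004 0 0.01 0 0 0 0.55;0.008 0 0.02 0 0 0 0.55;0.008 0 0.02 0 0 0 0.55")

```text
time: 7.35
position: [0.5788, 0.1281, 0.039]
tool_rot: [0.054, 0.978, -0.028, 0.201]
ft_force: [-3.9, -1.0, 6.8]
grip_width: 0.0599
grip_force: 45.0
```

Call:
move_arm(moves="0.004 0 0.009 0 0 0 0.55;0.004 0 0.009 0 0 0 0.55;0.004 0 0.009 0 0 0 0.55")

```text
time: 7.65
position: [0.5788, 0.1281, 0.0388]
tool_rot: [0.054, 0.978, -0.028, 0.202]
ft_force: [-7.3, -1.2, 13.6]
grip_width: 0.0597
grip_force: 45.0
```

Contact made. I ease the grip so the blank settles flat, then open.

Call:
move_arm(moves="0 0 0 0 0 0 0.6;0 0 0 0 0 0 0.6;0 0 0 0 0 0 0.6;0 0 0 0 0 0 0.6", squeeze=4)

```text
time: 8.05
position: [0.5788, 0.1275, 0.037]
tool_rot: [0.054, 0.978, -0.029, 0.2]
ft_force: [-3.5, -2.1, 4.5]
grip_width: 0.0609
grip_force: 4.0
```

Call:
move_arm(moves="0 0 0 0 0 0 0.75;0 0 0 0 0 0 0.85;0 0 0 0 0 0 0.97;0 0 0 0 0 0 0.97;0 0 0 0 0 0 0.97;0 0 0 0 0 0 0.97;0 0 0 0 0 0 0.97")

```text
time: 8.75
position: [0.5788, 0.1281, 0.0364]
tool_rot: [0.054, 0.978, -0.029, 0.2]
ft_force: [-0.2, -0.5, 0.5]
grip_width: 0.0842
grip_force: 0.0
```

```bash
python3 st.py
python3 - <<'E'
from rig import robot
from h import *
a=robot.camera("side")["image"][80:300,200:420];b=robot.camera("wrist")["image"]
cv2.imwrite("pics/g4.png",np.hstack([cv2.resize(a,(400,400)),cv2.resize(b,(400,400))])[...,::-1])
E
```

```text
8.75 [ 0.085  0.743  1.923 -0.93   0.138 -0.472] [-0.19172038 -0.52566541  0.47248973] grasp [0.57567776 0.12867197 0.04376004]
[[-0.914  0.117  0.388]
 [ 0.094  0.993 -0.077]
 [-0.395 -0.034 -0.918]]
turn [-0.024 -0.075  0.   ] up10mm [-0.039 -0.003 -0.092]
```

View pics/g4.png

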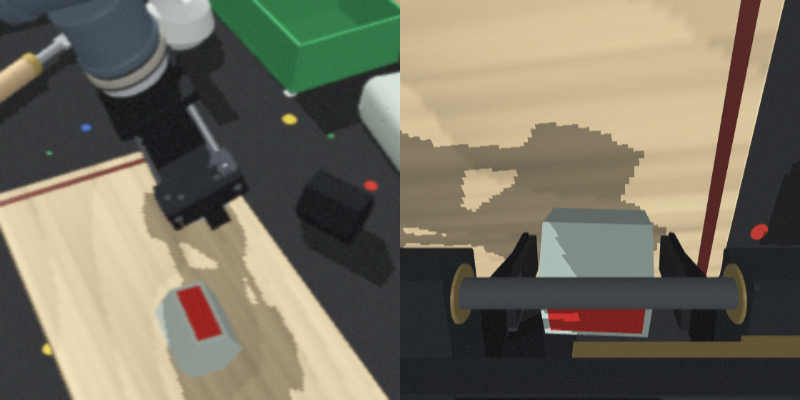

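The blank has been released between the open fingers. I retreat along the tool axis, then upward.

Call:
move_arm(moves="0 0 -0.15 0 0 0 1;0 0 -0.35 0 0 0 1;0 0 -0.6 0 0 0 1;0 0 -0.9 0 0 0 1;0 0 -1 0 0 0 1;0 0 -1 0 0 0 1")

```text
time: 9.45
position: [0.5403, 0.136, 0.1297]
tool_rot: [0.054, 0.978, -0.028, 0.202]
ft_force: [0.6, 0.1, -0.3]
grip_width: 0.087
grip_force: 0.0
```

Call:
move_arm(moves="0.3 0 -0.3 0 0 0 1;0.6 0 -0.5 0 0 0 1;0.9 0 -0.7 0 0 0 1;0.9 0 -0.7 0 0 0 1;0.9 0 -0.7 0 0 0 1")

```text
time: 9.95
position: [0.4305, 0.1499, 0.1565]
tool_rot: [0.054, 0.978, -0.028, 0.2]
ft_force: [-0.1, 0.7, 0.7]
grip_width: 0.0874
grip_force: 0.0
```

Run:
```python
from rig import robot
from h import *
c=robot.camera("top");a=robot.camera("side")
for ar,ce,p in blobs(red(c)):
    if 140<ce[1]<240 and 220<ce[0]<430: print(ar,ce,line(c,p,.068))
for ar,ce,p in blobs(red(a)):
    if ar>60: print("side",ar,ce,line(a,p,.068))
print(robot.get_obs()["ft_force"],robot.get_obs()["position"])
cv2.imwrite("pics/f.png",np.hstack([cv2.resize(a["image"][80:300,180:400],(400,400)),cv2.resize(c["image"][130:270,200:340],(400,400))])[...,::-1])
```

```text
248 [253.5        155.12096774] (array([0.57359638, 0.12879392]), np.float64(83.40358499877085))
250 [404.548 193.98 ] (array([ 0.50301986, -0.17678898]), np.float64(94.83068043332301))
255 [330.29411765 196.78431373] (array([ 0.4927068 , -0.02784759]), np.float64(84.03871015926067))
side 93 [80.65591398 29.91397849] (array([0.27804383, 0.84294755]), np.float64(91.22825704699915))
side 198 [308.5959596  170.18181818] (array([0.57607285, 0.12751221]), np.float64(83.3615350945832))
side 349 [309.10315186 251.72206304] (array([ 0.49533602, -0.0290564 ]), np.float64(83.81378958399821))
side 568 [369.3221831  335.13732394] (array([ 0.5056991 , -0.17811291]), np.float64(95.52082493333998))
[-0.67884355 -0.11790987  0.72596547] [0.43223565 0.14981197 0.15676019]
```

View pics/f.png

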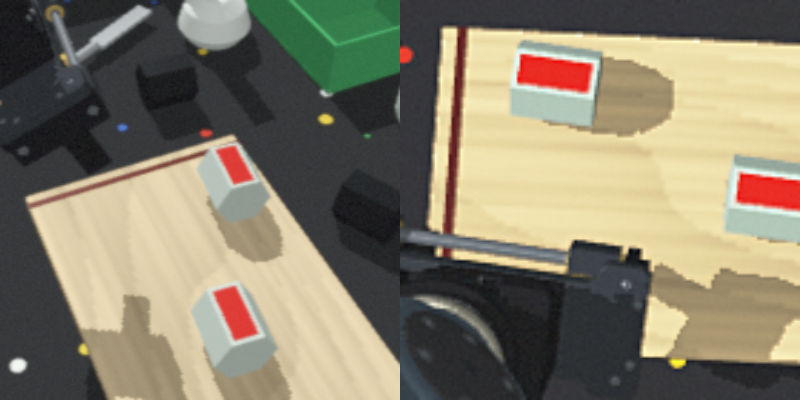

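The red flat is up and the two views agree on its height. The other blanks haven't moved, and the robot is clear.

```bash
python3 -c "
from rig import robot
print(robot.hand_in())"
```

```text
the job is handed in; nothing more can be done
None
```

I rolled the third blank over by one flat and handed the job in: its red face is on top and it lies on the board, about 75 mm further out than it started; the other two blanks have not moved, and the gripper is clear.

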